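Latch the transfer case and hang its green tag

TASK

The packed case on the press bench is ready to go: swing the steel hasp on its lid over and down onto the catch until it lies flat against the front of the case. Then take the green tag out of the rack and hang it by its hole on the catch's hook, in front of the hasp, and let go so that it hangs still and upright. Keep the lid shut, and leave the red tag in the rack and all the other things where they are.

Things in the scene. Friction and masses are not known exactly. Their poses are not given: they have to be found in the camera images.
- case: white case, blue hinged lid, fixed, 200 deep x 200 wide x 150 mm high. Origin: at bench height under the middle of its front face; x points from the front into the case, y along the front, z up. Stands left or right on the bench, its front turned away from the robot, to the far side of the bench, within 0.3 rad
- hook_seat (a point): where the tag is to hang: on the axis of the catch's hook, 32 mm out from the case's front, 110 mm up. The catch is a yellow steel hook of 8 mm round bar in the middle of the front, along the case's -x: level for 48 mm, then an upturned end (tip centre 55 mm out, 116 mm up; topmost point 120 mm up, outermost 59 mm out)
- lid (a joint): lid angle in rad, 0 = shut, grows as its front edge rises; hinged along the case's rear top edge; held shut by its weight only (0.5 kg)
- hasp_hinge (a point): middle of the hasp's hinge pin, which runs along the case's y on the lid's front edge: 6 mm in front of the front face, 145 mm up (5 mm below the lid's top); the knuckle is 10 mm across
- hasp (a joint): hasp angle in rad: 0 = hanging straight down, flat on the case's front with the hook through its slot (end stop); 1.57 = level, pointing away from the case; 3.14 = straight up; 3.9 = leaning back over the lid (end stop). Starts between 2.2 and 3.7. Stiff hinge (0.045 N m friction, 0.6 N at its end): it stays wherever it is left
- hasp_end (a point): middle of the hasp's free end, 74 mm from the pin. The hasp is a steel plate 70 mm wide, 74 mm long, 4 mm thick, with a slot 20 mm wide along its middle from 22 to 66 mm from the pin, so that each side strip is 25 mm wide; with the hasp down the hook sticks out through the slot
- rack: grey tag rack, fixed, 45 x 180 x 40 mm high, with two upright pockets side by side along its y, at y = +45 and -45 mm, one tag in each. Origin: centre of its underside; x is across the pockets (each 9 mm wide in x, 68 mm in y, floor 10 mm above the bench, 30 mm deep)
- tag_green: green metal tag standing in one of the rack's pockets: upright plate 60 mm wide (its y), 6 mm thick (its x), 90 mm tall, with a black grip block on its top edge. Origin: middle of the bottom edge; z up. About 0.09 kg, heavier below the hole so that it hangs upright. Either face may face the case
- green_hole (a point): centre of the green tag's round 24 mm hole, 68 mm above its bottom edge; the hole runs along the tag's x
- green_grip (a point): centre of the green tag's black grip block, 108 mm above its bottom edge; the block is 12 mm (tag x) x 20 mm (tag y) x 35 mm tall
- tag_red: red tag of the same shape, in the rack's other pocket; origin in the middle of its bottom edge; it stays there
- tape_roll: white tape roll, 50 mm across, 19 mm tall, lying on the lid near the case's rear; bystander
- tin: round brass-coloured tin, 40 mm across, 22 mm tall, on the lid near the case's rear; bystander
- screwdriver: orange-handled screwdriver, 160 mm, lying across the middle of the bench beyond the case and rack; bystander
- pin_jar: small clear jar, 60 mm across, 70 mm tall, green cap, on the left; bystander
- wrench: steel wrench, 150 mm, lying flat on the right; bystander
There are look-alikes about, which are no part of the job. There is more than one size of the tag_green; the job needs the middle-sized.

How it is judged:
By the outcome, as a careful person would: the job done as asked, in the order asked, and still so for the second after the job is handed in, with the robot touching nothing.
It also fails if it takes over 66 s, if anything falls off the work surface, if the arm or the gripper's body presses on something with over 40 N, if the wrist force passes 120 N, or if a joint passes its speed limit or range.

ROBOT

A 6-joint arm with a two-finger parallel gripper is mounted at the origin on the work surface. World frame = base frame: x ahead of the robot, y to its left, z up, the work surface at z = 0. Lengths are in m, angles in rad, forces in N, time in s.
With the tool pointing down it reaches from about 0.25 to 0.725 m from the base axis. Payload 4 kg.
Tool frame: the origin (TCP) lies on the centre line of the jaws, within the pads' length; the fingertips stand 17 mm ahead of it and the grasp point (between the pads) lies 2 mm behind it; z points along the fingers, y is the line along which they close (so a half turn about z gives the same grasp; the last joint's range is limited). The gripper opens to 85 mm and grips with 20 to 120 N. Pads are 22 mm wide; open, the fingers measure 114 mm over their backs; the gripper's body (76 mm by 85 mm) begins 54 mm behind the grasp point. The pads swing forward as they close: fully open they stand 13 mm farther back than shut.
Start: joints at [1.204, 0.241, 0.005, 1.335, 0, 1.571], TCP at [0.179, 0.467, 0.218] pointing down, gripper open.
Joint ranges: [-2.72, 2.72], [-1.05, 1.87], [-1.09, 1.28], [-1.99, 2.15], [-1.42, 1.44], [-3.14, 3.14]. Speed limits (rad/s): [2.79, 2.79, 3.14, 3.14, 3.14, 3.14].

INTERFACE

Orientations are given as a unit quaternion [x, y, z, w].
In Python, from workcell import bot, camera, get_calibration gives the robot as it stands.
- The arm moves only by the tool apply_moves, never from a script. Its argument "steps" is a list of rows, each a list of 3 entries, a list of its own where there are three numbers: the shift along the tool's x, y, z as a fraction of full scale, then the turn, a rotation vector about the tool's x, y, z as a fraction of full scale, then the opening, from 0 (shut) to 1 (fully open). A call has exactly 8 rows; each row shifts and turns the commanded pose from where the row before left it, along the tool's axes as they then stand; what a row does not reach is not made up. Full scale, the value 1, is 20 cm for a shift and pi rad for a turn. A row lasts 1/12 s, in which the tool goes at most 41.7 mm and 7.16 degrees, less where a joint would pass 70% of its speed; a pose out of reach is approached as far as the arm can. A call with a number of a shift or a turn outside -1 to 1 is refused whole. A call with a gripper value outside its range is refused whole. The fingers move at their own pace and stop on an object; the grip force is fixed at half the most. Time passes only in rows, so rows that do not move let the fingers close, or fill a call up. It gives the time, the measured TCP pose, the force, the opening and the grip force at its end, in the units of the state.
- bot.get_obs(): the state, without advancing time (a new reading comes with each control period).
- camera(name): name is "side" or "top"; returns (picture, depth): 400x640x3 uint8, red, green, blue; 400x640 float32, m along the optical axis (not along the pixel's ray), 0 where there is no reading.
- get_calibration(name): a dict with "fov_y" (degrees; the focal length in pixels is half the picture's height over the tangent of half this angle, whatever the lens; pixels are square), "cx", "cy" (the principal point, pixels), "rvec" (rotation vector, rad) and "tvec" (3), from world to camera coordinates, as OpenCV has them. Camera axes: x right, y down, z forward; pixel columns grow to the right and rows downward; lengths in m; the calibration is good to about 2 mm. A picture is of the moment at which its call begins. get_calibration takes no time and is no camera call.
- bot.job_done(): hands the job in; it is judged then, once.
The state is a dict: "clock": time; "joint_pos": joint angles; "joint_vel": joint speeds; "tau": joint torques, N m; "eef_pos": TCP position; "tool_rot": TCP orientation; "ft_force": force on the tool from outside, world axes, zero at the start; "ft_torque": the same for the moment, N m; "grip_width": finger opening in m; "grasp_force": force on a finger pad.
Only numpy, scipy, OpenCV 4.12 (cv2) and the standard library are available. Lean on these libraries where they do the work, as an engineer would, in place of code of your own. Each camera call takes 0.05 s, during which the arm holds its last target. There are 200 camera calls.

## Working session

There is one attempt and no reset: what is moved stays moved. The work goes in short steps, Python scripts to look and compute and a tool call to move; the robot and the scene stay as the last step left them, time stands still between calls to the robot, and variables do not carry over. Pictures are saved under pics/ and viewed, at most 10 in all, crops included, and the job is handed in when it is done.

Besides the shell and the picture viewer there is one more tool, called after "Request:" as name(argument=value, ...), one argument or row to a line, values as JSON. apply_moves: Moves the arm, as the interface text tells. Its arguments: {"type":"object","properties":{"steps":{"type":"array"}},"required":["steps"]}

```bash
mkdir -p pics; ls; cat > h.py <<'E'
import numpy as np,cv2
from workcell import bot,camera,get_calibration
from scipy.spatial.transform import Rotation as R
def cal(n):
    c=get_calibration(n);f=200/np.tan(np.radians(c['fov_y'])/2)
    return f,c['cx'],c['cy'],R.from_rotvec(np.ravel(c['rvec'])).as_matrix(),np.ravel(c['tvec'])
def pts(n,depth):
    f,cx,cy,M,t=cal(n);v,u=np.mgrid[0:400,0:640]
    P=np.stack([(u-cx)/f*depth,(v-cy)/f*depth,depth],-1)
    return (P-t)@M   # world
def ray(n,u,v,z):
    f,cx,cy,M,t=cal(n);d=M.T@np.array([(u-cx)/f,(v-cy)/f,1]);o=-M.T@t
    return o+d*(z-o[2])/d[2]
def shot(tag):
    for n in ('side','top'):
        p,d=camera(n);cv2.imwrite(f'pics/{n}_{tag}.png',p[:,:,::-1]);np.save(f'pics/{n}_{tag}.npy',d)
E
python3 - <<'E'
from h import *
shot('a')
for n in('side','top'):
    f,cx,cy,M,t=cal(n);print(n,f,cx,cy,'pos',-M.T@t,'fwd',M[2]);print(get_calibration(n))
print(bot.get_obs())
a=cv2.imread('pics/side_a.png');b=cv2.imread('pics/top_a.png')
E
```

```text
pics
side 443.02046662472287 329.4427183158946 190.89505608725608 pos [-0.25439099 -0.75677506  0.78641354] fwd [ 0.63262185  0.574265   -0.5196242 ]
{'fov_y': 48.59325099689734, 'cx': 329.4427183158946, 'cy': 190.89505608725608, 'rvec': array([ 1.96943625, -0.87864209,  0.48784101]), 'tvec': array([-0.38762793,  0.31188512,  1.00416223])}
top 460.33202711865954 313.52668738686316 195.37695498586936 pos [ 0.41501782 -0.01185508  1.47571248] fwd [ 0.08354304  0.01820205 -0.99633792]
{'fov_y': 46.96690526147826, 'cx': 313.52668738686316, 'cy': 195.37695498586936, 'rvec': array([ 2.16498667, -2.17472437,  0.07077214]), 'tvec': array([0.01710088, 0.53679006, 1.43585224])}
{'clock': 0.1, 'joint_pos': array([1.20399606e+00, 2.41330381e-01, 3.87730789e-03, 1.33520631e+00,
       7.92161891e-05, 1.57079356e+00]), 'joint_vel': array([ 0.00039721, -0.00493515,  0.00097897,  0.0011036 ,  0.00082689,
       -0.0001256 ]), 'tau': array([ 2.38520141e-05, -3.73137116e+01,  2.53010005e+01,  1.08506522e-02,
       -5.92157926e-05, -2.67529103e-06]), 'eef_pos': array([0.17908225, 0.46620348, 0.21711264]), 'tool_rot': array([ 1.82372329e-01,  9.83229101e-01, -9.08681241e-04, -2.08831205e-04]), 'ft_force': array([ 0.36451718,  0.71936745, -0.05057898]), 'ft_torque': array([-0.01330738, -0.00164995, -0.00887248]), 'grasp_force': 0.0, 'grip_width': 0.08548904022693397}
```

View pics/side_a.png

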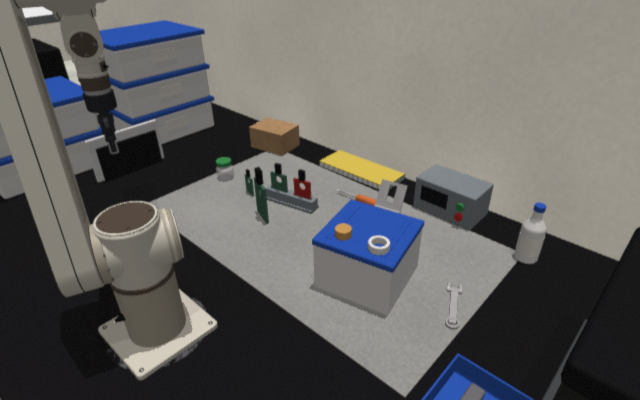

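View pics/top_a.png

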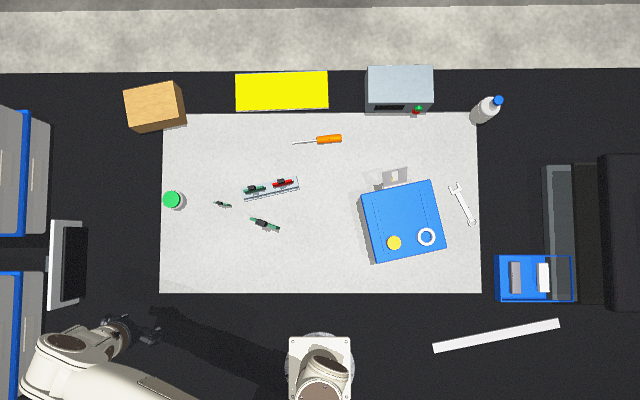

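The side view shows the case on the right with tape and tin on its lid; the rack (290,200) holds the green tag (280,180) and the red tag (302,188), with loose larger and smaller green tags at (260,195) and (249,182). In the top view, the lid is centred near (403,222), the hasp is up past the front edge at (395,177), and the rack is at (270,188).

```bash
cat > m.py <<'E'
from h import *
d=np.load('pics/top_a.npy');p=cv2.imread('pics/top_a.png').astype(int);P=pts('top',d);Z=P[...,2]
b,g,r=p[...,0],p[...,1],p[...,2]
m=(b>120)&(b>r+60)&(abs(Z-.15)<.03);m[:, :340]=0;m[:,460:]=0
print('lid z',np.median(Z[m]))
c=[x for x in cv2.findContours(m.astype(np.uint8),0,2)[0]];c=max(c,key=cv2.contourArea).reshape(-1,2)
W=np.array([ray('top',u,v,.15)[:2] for u,v in c]).astype(np.float32)
rc=cv2.minAreaRect(W);print('lid rect',rc);print(cv2.boxPoints(rc))
# hasp
box=np.s_[155:195,360:420];q=P[box].reshape(-1,3);col=p[box].reshape(-1,3)
k=(q[:,2]>.152)&(abs(col[:,0]-col[:,2])<40)
print('hasp pts',k.sum(),q[k].min(0),q[k].max(0));np.save('hasp.npy',q[k])
# rack & tags
box=np.s_[165:215,230:310];q=P[box];col=p[box]
for name,mm in(('green',(col[...,1]>col[...,2]+20)),('red',(col[...,2]>col[...,1]+60)),('black',(col.max(-1)<45)&(q[...,2]>.06)),('rack',(abs(q[...,2]-.04)<.006))):
    s=q[mm];print(name,len(s),s.mean(0) if len(s) else '',np.percentile(s[:,2],[5,50,95]) if len(s) else '')
    n,l,st,ce=cv2.connectedComponentsWithStats(mm.astype(np.uint8))
    for i in range(1,n):
        if st[i,4]>12:
            s=q[l==i];print('  ',st[i],s.mean(0).round(4),s.min(0).round(3),s.max(0).round(3), 'rect',cv2.minAreaRect(s[:,:2].astype(np.float32)))
a=cv2.imread('pics/top_a.png');s=cv2.imread('pics/side_a.png')
A=cv2.resize(a[150:240,340:460],None,fx=4,fy=4,interpolation=2);B=cv2.resize(a[165:215,205:325],None,fx=4,fy=4,interpolation=2)
C=cv2.resize(s[160:230,230:330],None,fx=3,fy=3,interpolation=2);D=cv2.resize(s[165:310,305:430],None,fx=2,fy=2,interpolation=2)
o=np.zeros((600,800,3),np.uint8);o[:360,:480]=A;o[370:570,:480]=B;o[:210,490:790]=C;o[220:510,490:740]=D
cv2.imwrite('pics/crop1.png',o)
E
python3 m.py
```

```text
lid z 0.14927870056091713
lid rect ((0.45190587639808655, -0.243772953748703), (0.20307037234306335, 0.20726436376571655), 12.500953674316406)
[[ 0.33034605 -0.16457553]
 [ 0.37520963 -0.36692613]
 [ 0.5734657  -0.3229704 ]
 [ 0.5286021  -0.12061977]]
hasp pts 339 [ 0.41501782 -0.254121    0.15213592] [ 0.60258213 -0.01185508  1.47571248]
green 83 [0.55314042 0.19164719 0.07135159] [0.03809603 0.07069958 0.10245353]
   [13 20 23  9 77] [0.5524 0.1944 0.0739] [0.544 0.168 0.026] [0.569 0.233 0.105] rect ((0.5550248622894287, 0.19996300339698792), (0.017651138827204704, 0.06399529427289963), 12.324295997619629)
red 71 [0.56902154 0.10753867 0.09864924] [0.04240084 0.08858485 0.10246858]
   [42 14 21  8 71] [0.569  0.1075 0.0986] [ 0.415 -0.012  0.036] [0.588 0.139 1.476] rect ((0.5115519762039185, 0.04713018238544464), (0.21944954991340637, 0.055084679275751114), 45.51702117919922)
black 20 [0.55650778 0.16153761 0.1240491 ] [0.10652903 0.12643121 0.13388217]
   [20 21  6  5 13] [0.5497 0.1918 0.1226] [0.545 0.186 0.106] [0.557 0.2   0.134] rect ((0.5487298965454102, 0.19226829707622528), (0.0058661578223109245, 0.016756635159254074), 43.394195556640625)
rack 365 [0.55972881 0.15095342 0.03913456] [0.03462167 0.03906303 0.04417879]
   [ 11  11  57  23 365] [0.5597 0.151  0.0391] [0.528 0.066 0.034] [0.597 0.243 0.046] rect ((0.5620657801628113, 0.15396295487880707), (0.03400017321109772, 0.17963546514511108), 12.313552856445312)
```

View pics/crop1.png

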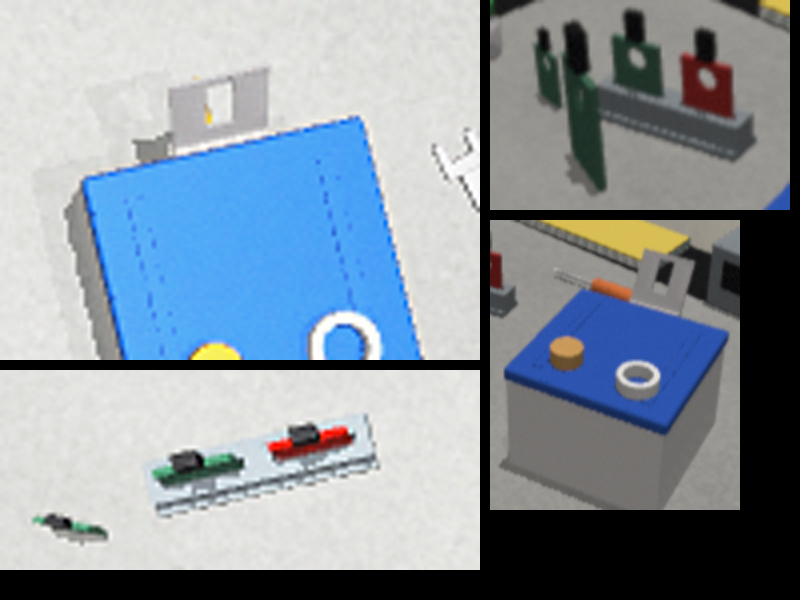

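The crop shows the hasp leaning up and out, with the yellow hook visible through its slot at about px (392,178). The middle-sized green tag is in the rack's left pocket. Next I'll work out the hasp angle and the first move.

```bash
cat >> h.py <<'E'
yaw=np.radians(12.4); OUT=np.array([np.cos(yaw),np.sin(yaw),0]); CY=np.array([np.sin(yaw),-np.cos(yaw),0])
F0=np.array([.5495,-.2222,0])
def case(o,y,z): return F0+o*OUT+y*CY+np.array([0,0,z])
def tocase(P): q=P-F0; return np.stack([q@OUT,q@CY,q[...,2]],-1)
TGT=R.from_matrix(np.stack([np.cross(-CY,[0,0,-1.]),-CY,[0,0,-1.]],1)) # tool y = -CY, z down
def delta(pos,rot=TGT,pr=True,base=None):
    o=bot.get_obs();r=R.from_quat(o['tool_rot']);d=r.inv().apply(np.asarray(pos)-o['eef_pos']);w=(r.inv()*rot).as_rotvec()
    print('t',round(o['clock'],2),'pos',o['eef_pos'].round(4),'case',tocase(o['eef_pos']).round(4),'shift/0.2',(d/.2).round(4),'turn/pi',(w/np.pi).round(4),'F',o['ft_force'].round(1),'w',o['grip_width'].round(4),'j',o['joint_pos'].round(2))
E
python3 - <<'E'
from h import *
for n in('top','side'):
    d=np.load(f'pics/{n}_a.npy');P=pts(n,d);C=tocase(P);p=cv2.imread(f'pics/{n}_a.png').astype(int)
    k=(d>0)&(C[...,2]>.16)&(C[...,2]<.24)&(abs(C[...,1])<.06)&(C[...,0]>-.05)&(C[...,0]<.09)
    s=C[k];print(n,len(s),np.percentile(s,[2,50,98],axis=0).round(4))
    A=s[:,[0,2]];m=A.mean(0);v=np.linalg.svd(A-m)[2][0];print('theta',np.arctan2(abs(v[0])*1,1*abs(v[1])),v,m, 'from pin',np.arctan2(m[0]-.006,-(m[1]-.145)))
    y=(d>0)&(p[...,2]>p[...,0]+60)&(C[...,0]>0)&(C[...,0]<.12)&(abs(C[...,1])<.05)&(C[...,2]<.2)
    print('hook',y.sum(),C[y].round(4)[:12].tolist())
t=case(.055,0,.118);print('tip world',t)
for n in('top',):
    f,cx,cy,M,tt=cal(n);q=M@t+tt;print('tip px',q[0]/q[2]*f+cx,q[1]/q[2]*f+cy)
delta(case(-.02,0,.33))
E
```

```text
top 277 [[ 1.420e-02 -3.270e-02  1.608e-01]
 [ 3.170e-02  2.000e-04  1.879e-01]
 [ 4.750e-02  3.410e-02  2.086e-01]]
theta 0.5904030838301656 [-0.55669592 -0.83071635] [0.03150886 0.18616406] from pin 2.5868226092769206
hook 6 [[0.0255, -0.0088, 0.1743], [0.0401, 0.0254, -0.0052], [0.0226, -0.0096, 0.1751], [0.0272, 0.0042, 0.1122], [0.0205, -0.0088, 0.1669], [0.0243, 0.0035, 0.1118]]
side 486 [[ 0.0127 -0.0333  0.161 ]
 [ 0.03    0.0024  0.1846]
 [ 0.0468  0.0354  0.2085]]
theta 0.5918125776038963 [-0.55786625 -0.82993087] [0.02993357 0.18467134] from pin 2.598752944115014
hook 1 [[0.0098, -0.0341, 0.1523]]
tip world [ 0.60321698 -0.21038956  0.118     ]
tip px 388.74700300003786 169.9912758030037Traceback (most recent call last):
  File "<stdin>", line 12, in <module>
  File "h.py", line 24, in delta
    print('t',round(o['clock'],2),'pos',o['eef_pos'].round(4),'case',tocase(o['eef_pos']).round(4),'shift/0.2',(d/.2).round(4),'turn/pi',(w/np.pi).round(4),'F',o['ft_force'].round(1),'w',o['grip_width'].round(4),'j',o['joint_pos'].round(2))
                                                                                                                                                                                           ^^^^^^^^^^^^^^^^^^^^^
AttributeError: 'float' object has no attribute 'round'
```

```bash
sed -i "s/o\['grip_width'\].round(4)/round(o['grip_width'],4)/" h.py; python3 -c "
from h import *
delta(case(-.02,0,.33))"
```

```text
t 0.1 pos [0.1791 0.4662 0.2171] case [-0.214  -0.7519  0.2171] shift/0.2 [-2.8798 -2.605  -0.5598] turn/pi [-0.0006 -0.0002 -0.1856] F [ 0.4  0.7 -0.1] w 0.0855 j [1.2  0.24 0.   1.34 0.   1.57]
```

Request:
apply_moves(
  steps=[
    [[0,0,-0.1],[0,0,-0.037],0.42],
    [[0,0,-0.1],[0,0,-0.037],0.42],
    [[0,0,-0.1],[0,0,-0.037],0.42],
    [[0,0,-0.1],[0,0,-0.037],0.42],
    [[0,0,-0.1],[0,0,-0.037],0.42],
    [[0,0,-0.08],[0,0,0],0.42],
    [[0,0,0],[0,0,0],0.42],
    [[0,0,0],[0,0,0],0.42],
  ],
)

```text
clock: 0.77
eef_pos: [0.1794, 0.467, 0.334]
tool_rot: [-0.107, 0.994, 0.0, 0.0]
ft_force: [0.4, -0.1, -0.4]
grip_width: 0.0361
grasp_force: 0.0
```

```bash
python3 -c "
from h import *
delta(case(-.02,0,.33))"
```

```text
t 0.77 pos [0.1794 0.467  0.334 ] case [-0.2134 -0.7526  0.334 ] shift/0.2 [-0.9761 -3.7609  0.0173] turn/pi [ 0.0003  0.0002 -0.0008] F [ 0.4 -0.1 -0.4] w 0.0361 j [ 1.2   0.22  0.28  1.63 -0.    0.99]
```

Request:
apply_moves(
  steps=[
    [[-0.04,-0.157,0],[0,0,0],0.42],
    [[-0.04,-0.157,0],[0,0,0],0.42],
    [[-0.04,-0.157,0],[0,0,0],0.42],
    [[-0.04,-0.157,0],[0,0,0],0.42],
    [[-0.04,-0.157,0],[0,0,0],0.42],
    [[-0.04,-0.157,0],[0,0,0],0.42],
    [[-0.04,-0.157,0],[0,0,0],0.42],
    [[-0.04,-0.157,0],[0,0,0],0.42],
  ],
)

```text
clock: 1.43
eef_pos: [0.2949, 0.233, 0.3321]
tool_rot: [-0.107, 0.994, -0.001, -0.001]
ft_force: [-0.1, 0.5, 0.3]
grip_width: 0.0362
grasp_force: 0.0
```

Request:
apply_moves(
  steps=[
    [[-0.04,-0.157,0],[0,0,0],0.42],
    [[-0.04,-0.157,0],[0,0,0],0.42],
    [[-0.04,-0.157,0],[0,0,0],0.42],
    [[-0.04,-0.157,0],[0,0,0],0.42],
    [[-0.04,-0.157,0],[0,0,0],0.42],
    [[-0.04,-0.157,0],[0,0,0],0.42],
    [[-0.04,-0.157,0],[0,0,0],0.42],
    [[-0.04,-0.157,0],[0,0,0],0.42],
  ],
)

```text
clock: 2.1
eef_pos: [0.4108, 0.0014, 0.3321]
tool_rot: [-0.107, 0.994, 0.0, -0.001]
ft_force: [0.2, 1.6, 1.2]
grip_width: 0.0359
grasp_force: 0.0
```

Request:
apply_moves(
  steps=[
    [[-0.04,-0.157,0],[0,0,0],0.42],
    [[-0.04,-0.157,0],[0,0,0],0.42],
    [[-0.04,-0.157,0],[0,0,0],0.42],
    [[-0.04,-0.157,0],[0,0,0],0.42],
    [[-0.04,-0.157,0],[0,0,0],0.42],
    [[-0.04,-0.157,0],[0,0,0],0.42],
    [[-0.03,-0.157,0],[0,0,0],0.42],
    [[0,0,0],[0,0,0],0.42],
  ],
)

```text
clock: 2.77
eef_pos: [0.5115, -0.2047, 0.3296]
tool_rot: [-0.104, 0.995, 0.0, -0.002]
ft_force: [-0.7, 0.5, -0.4]
grip_width: 0.036
grasp_force: 0.0
```

```bash
python3 -c "
from h import *
delta(case(-.005,0.001,.20))"
```

```text
t 2.77 pos [ 0.5115 -0.2047  0.3296] case [-0.0333 -0.0253  0.3296] shift/0.2 [-0.1456 -0.131   0.6474] turn/pi [ 0.0003 -0.0015 -0.0023] F [-0.7  0.5 -0.4] w 0.036 j [-0.38  0.34  0.42  1.66 -0.   -0.59]
```

Request:
apply_moves(
  steps=[
    [[-0.05,-0.03,0],[0,0,0],0.42],
    [[-0.05,-0.04,0.08],[0,0,0],0.42],
    [[-0.045,-0.06,0.12],[0,0,0],0.42],
    [[0,0,0.12],[0,0,0],0.42],
    [[0,0,0.12],[0,0,0],0.42],
    [[0,0,0.12],[0,0,0],0.42],
    [[0,0,0.08],[0,0,0],0.42],
    [[0,0,0],[0,0,0],0.42],
  ],
)

```text
clock: 3.43
eef_pos: [0.541, -0.2175, 0.1998]
tool_rot: [-0.107, 0.994, 0.003, -0.005]
ft_force: [-1.2, -0.5, -0.1]
grip_width: 0.0361
grasp_force: 0.0
```

```bash
python3 -c "
from h import *
shot('b')
delta(case(.023,0.001,.196))
a=cv2.imread('pics/side_b.png')[130:280,300:450];b=cv2.imread('pics/top_b.png')[140:240,340:440]
o=np.zeros((450,760,3),np.uint8);o[:]=0;o[:450,:450]=cv2.resize(a,(450,450));o[:300,460:760]=cv2.resize(b,(300,300));cv2.imwrite('pics/crop2.png',o)"
```

```text
t 3.53 pos [ 0.5436 -0.2187  0.2046] case [-0.005  -0.0047  0.2046] shift/0.2 [-0.1404 -0.0285  0.0426] turn/pi [ 0.0007 -0.0009 -0.0006] F [ 0.5 -0.1  0.7] w 0.0359 j [-0.38  0.42  0.23  1.38  0.   -0.6 ]
```

View pics/crop2.png

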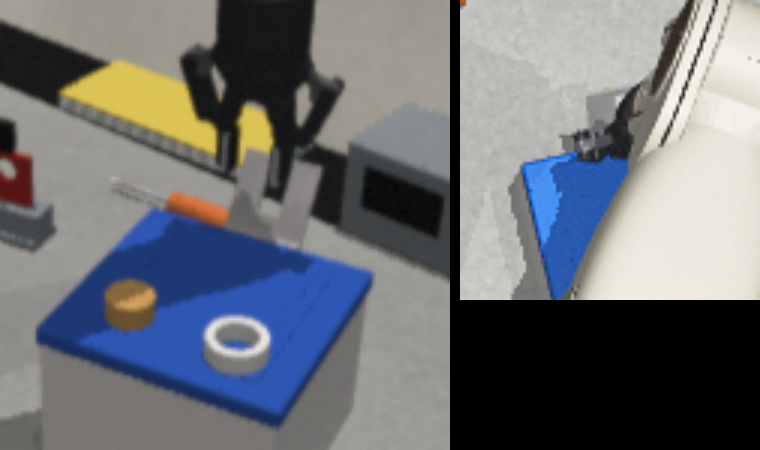

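The fingers are on the robot side of the hasp (tips at about (225,168) and (275,190)) and straddle its slot. I'll push out and down in an arc.

Request:
apply_moves(
  steps=[
    [[-0.07,-0.014,0.02],[0,0,0],0.42],
    [[-0.07,-0.014,0.023],[0,0,0],0.42],
    [[-0.065,0,0.065],[0,0,0],0.42],
    [[-0.06,0,0.055],[0,0,0],0.42],
    [[-0.06,0,0.06],[0,0,0],0.42],
    [[-0.025,0,0.04],[0,0,0],0.42],
    [[-0.02,0,0.035],[0,0,0],0.42],
    [[0,0,0],[0,0,0],0.42],
  ],
)

```text
clock: 4.2
eef_pos: [0.6181, -0.2087, 0.1452]
tool_rot: [-0.107, 0.994, 0.0, -0.001]
ft_force: [-0.5, -0.5, 0.3]
grip_width: 0.0359
grasp_force: 0.0
```

```bash
python3 -c "
from h import *
delta(case(.066,0.001,.125))"
```

```text
t 4.2 pos [ 0.6181 -0.2087  0.1452] case [0.0699 0.0015 0.1452] shift/0.2 [0.0195 0.0024 0.1013] turn/pi [ 0.0003 -0.0004 -0.0005] F [-0.5 -0.5  0.3] w 0.0359 j [-0.33  0.58  0.33  1.32  0.   -0.54]
```

Request:
apply_moves(
  steps=[
    [[0.01,0,0.05],[0,0,0],0.42],
    [[0.01,0,0.05],[0,0,0],0.42],
    [[0.04,0,0.03],[0,0,0],0.42],
    [[0.04,0,0.03],[0,0,0],0.42],
    [[0.045,0,0],[0,0,0],0.42],
    [[0.045,0,0],[0,0,0],0.42],
    [[0.03,0,-0.01],[0,0,0],0.42],
    [[0,0,0],[0,0,0],0.42],
  ],
)

```text
clock: 4.87
eef_pos: [0.5744, -0.2191, 0.1174]
tool_rot: [-0.106, 0.994, -0.0, 0.0]
ft_force: [0.3, 0.0, 0.5]
grip_width: 0.0362
grasp_force: 0.0
```

```bash
python3 -c "
from h import *
delta(case(.020,0.001,.118))"
```

```text
t 4.87 pos [ 0.5744 -0.2191  0.1174] case [0.025  0.0023 0.1174] shift/0.2 [ 0.0252  0.0063 -0.0028] turn/pi [-0.0002  0.0002 -0.001 ] F [0.3 0.  0.5] w 0.0362 j [-0.36  0.52  0.16  1.2  -0.   -0.58]
```

Request:
apply_moves(
  steps=[
    [[0.01,0,0],[0,0,0],0.42],
    [[0.01,0,0],[0,0,0],0.42],
    [[0.008,0,0],[0,0,0],0.42],
    [[0.008,0,0],[0,0,0],0.42],
    [[0.005,0,0],[0,0,0],0.42],
    [[0,0,0],[0,0,0],0.42],
    [[0,0,0],[0,0,0],0.42],
    [[0,0,0],[0,0,0],0.42],
  ],
)

```text
clock: 5.53
eef_pos: [0.5721, -0.2195, 0.1174]
tool_rot: [-0.108, 0.994, -0.0, 0.005]
ft_force: [11.6, 2.5, -3.5]
grip_width: 0.0353
grasp_force: 5.7
```

```bash
python3 -c "
from h import *
delta(case(.020,0.001,.118))"
```

```text
t 5.53 pos [ 0.5721 -0.2195  0.1174] case [0.0226 0.0022 0.1174] shift/0.2 [ 0.0132  0.0061 -0.0033] turn/pi [-0.0004  0.003   0.    ] F [11.6  2.5 -3.5] w 0.0353 j [-0.37  0.51  0.14  1.19  0.   -0.58]
```

Request:
apply_moves(
  steps=[
    [[-0.06,0,0],[0,0,0],0.42],
    [[-0.1,0,0],[0,0,0],0.42],
    [[-0.1,0,0],[0,0,0],0.42],
    [[0,0,-0.1],[0,0,0],0.42],
    [[0,0.05,-0.15],[0,0,0],0.42],
    [[0,0.1,-0.15],[0,0,0],0.5],
    [[0,0.15,-0.15],[0,0,0],0.5],
    [[0,0.15,-0.1],[0,0,0],0.5],
  ],
)

```text
clock: 6.2
eef_pos: [0.5987, -0.122, 0.2482]
tool_rot: [-0.106, 0.994, -0.001, 0.0]
ft_force: [0.9, 0.3, 0.1]
grip_width: 0.0427
grasp_force: 0.0
```

Request:
apply_moves(
  steps=[
    [[0.03,0.15,-0.1],[0,0,0],0.5],
    [[0.03,0.15,0],[0,0,0],0.5],
    [[0.03,0.15,0],[0,0,0],0.5],
    [[0.03,0.15,0],[0,0,0],0.5],
    [[0.03,0.15,0],[0,0,0],0.5],
    [[0.03,0,0],[0,0,0],0.5],
    [[0,0,0],[0,0,0],0.5],
    [[0,0,0],[0,0,0],0.5],
  ],
)

```text
clock: 6.87
eef_pos: [0.5316, 0.0167, 0.2658]
tool_rot: [-0.107, 0.994, -0.0, -0.0]
ft_force: [-0.4, 0.0, -0.0]
grip_width: 0.0428
grasp_force: 0.0
```

```bash
cat > m2.py <<'E'
from h import *
shot('c')
G=np.array([.5514,.1965,0])
for n,t in(('top','a'),('side','a'),('top','c'),('side','c')):
    d=np.load(f'pics/{n}_{t}.npy');P=pts(n,d);p=cv2.imread(f'pics/{n}_{t}.png').astype(int)
    q=P-G;L=np.stack([q@OUT,q@CY,q[...,2]],-1)
    near=(d>0)&(abs(L[...,0])<.025)&(abs(L[...,1])<.045)
    for nm,m in(('block',near&(p.max(-1)<70)&(L[...,2]>.104)&(L[...,2]<.145)&(abs(L[...,1])<.02)),('plate',near&(p[...,1]>p[...,2]+15)&(L[...,2]>.045)&(L[...,2]<.104))):
        s=L[m];
        if len(s)>3: print(n,t,nm,len(s),'2/50/98%',np.percentile(s,[2,50,98],axis=0).round(4).tolist())
for t in('a','c'):
    d=np.load(f'pics/top_{t}.npy');p=cv2.imread(f'pics/top_{t}.png').astype(int);C=tocase(pts('top',d))
    k=(d>0)&(C[...,0]>.0)&(C[...,0]<.1)&(abs(C[...,1])<.06)&(C[...,2]>.06)
    s=C[k];print(t,'in front of case',len(s),np.percentile(s,[2,50,98],axis=0).round(4).tolist())
y=(d>0)&(p[...,2]>p[...,0]+50)&(p[...,1]>p[...,0]+30)&(C[...,0]>0)&(C[...,0]<.1)&(abs(C[...,1])<.05)
v,u=np.nonzero(y);print('hook px',len(u),np.c_[u,v,].tolist(), C[y].round(3).tolist())
if len(u):
    W=np.array([ray('top',a,b,.114) for a,b in zip(u,v)]);print('hook at z.114',tocase(W).round(4).tolist())
a=cv2.imread('pics/side_c.png')[150:300,290:440];b=cv2.imread('pics/top_c.png')[140:240,340:440]
o=np.zeros((450,760,3),np.uint8);o[:450,:450]=cv2.resize(a,(450,450));o[:300,460:760]=cv2.resize(b,(300,300),interpolation=0);cv2.imwrite('pics/crop3.png',o)
delta([.5514,.1965,.20])
E
python3 m2.py
```

```text
top a block 18 2/50/98% [[-0.005, -0.0072, 0.106], [-0.0033, 0.0029, 0.1277], [0.0052, 0.0099, 0.137]]
top a plate 64 2/50/98% [[-0.0023, -0.0298, 0.0467], [-0.0012, 0.009, 0.082], [0.0036, 0.0292, 0.1033]]
side a block 55 2/50/98% [[-0.007, -0.0074, 0.1048], [-0.0022, 0.0027, 0.121], [0.0045, 0.011, 0.1362]]
side a plate 163 2/50/98% [[-0.005, -0.0268, 0.0464], [-0.0005, 0.0012, 0.068], [0.0035, 0.0279, 0.1012]]
top c block 30 2/50/98% [[-0.005, -0.0087, 0.108], [-0.0006, -0.0011, 0.1322], [0.0063, 0.0094, 0.1371]]
top c plate 64 2/50/98% [[-0.003, -0.0288, 0.0458], [-0.001, 0.0072, 0.0831], [0.0039, 0.0294, 0.1026]]
side c block 55 2/50/98% [[-0.0074, -0.0081, 0.1045], [-0.0028, 0.0036, 0.1199], [0.0037, 0.0105, 0.137]]
side c plate 166 2/50/98% [[-0.0045, -0.0263, 0.0458], [-0.0004, -0.0011, 0.0675], [0.0031, 0.0275, 0.1013]]
a in front of case 419 [[0.0006, -0.033, 0.1437], [0.0226, 0.0012, 0.1724], [0.0473, 0.0347, 0.2076]]
c in front of case 219 [[0.0002, -0.0382, 0.0773], [0.0132, 0.0002, 0.1246], [0.0522, 0.0363, 0.1527]]
hook px 42 [[389, 169], [390, 169], [388, 170], [389, 
[... 1998 characters left out ...]
 -0.0034, 0.114], [0.0342, -0.0006, 0.114], [0.0335, 0.0023, 0.114], [0.0313, -0.0012, 0.114], [0.0306, 0.0016, 0.114], [0.03, 0.0045, 0.114], [0.0284, -0.0019, 0.114], [0.0277, 0.0009, 0.114], [0.0271, 0.0038, 0.114], [0.0255, -0.0026, 0.114], [0.0248, 0.0003, 0.114], [0.0242, 0.0031, 0.114], [0.0226, -0.0033, 0.114], [0.0219, -0.0004, 0.114], [0.0213, 0.0024, 0.114], [0.019, -0.0011, 0.114], [0.0183, 0.0018, 0.114], [0.0177, 0.0046, 0.114], [0.0161, -0.0018, 0.114], [0.0154, 0.0011, 0.114]]
t 6.97 pos [0.5322 0.0161 0.2656] case [ 0.0342 -0.2364  0.2656] shift/0.2 [-0.2849  0.8615  0.3274] turn/pi [-0.0002 -0.0001 -0.0011] F [-0.5 -1.1  0.2] w 0.0423 j [ 0.03  0.29  0.2   1.48 -0.   -0.18]
```

View pics/crop3.png

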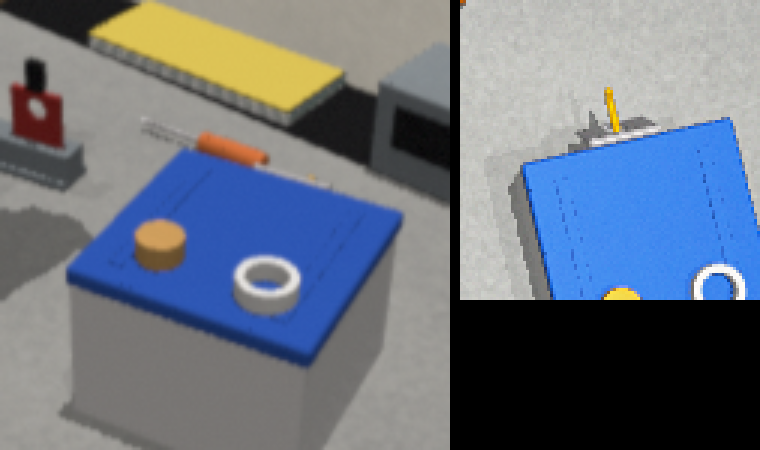

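The hasp lies flat with the yellow hook sticking out through it (top crop (605,90)–(617,130)), and the lid is shut. The hook axis measures y≈+1 mm and the tip about 58 mm out, which matches the given sizes. Now the green tag.

Request:
apply_moves(
  steps=[
    [[-0.05,0.1,0],[0,0,0],0.5],
    [[-0.05,0.15,0],[0,0,0],0.5],
    [[-0.05,0.15,0],[0,0,0],0.5],
    [[-0.05,0.15,0],[0,0,0],0.5],
    [[-0.05,0.15,0.05],[0,0,0],0.5],
    [[-0.032,0.1,0.1],[0,0,0],0.5],
    [[0,0.057,0.1],[0,0,0],0.5],
    [[0,0,0.07],[0,0,0],0.5],
  ],
)

```text
clock: 7.63
eef_pos: [0.5504, 0.198, 0.1991]
tool_rot: [-0.108, 0.994, -0.0, -0.001]
ft_force: [0.4, -1.1, 0.3]
grip_width: 0.0429
grasp_force: 0.0
```

```bash
python3 -c "
from h import *
delta([.5511,.1954,.122])
camera('top')
delta([.5511,.1954,.122])"
```

```text
t 7.63 pos [0.5504 0.198  0.1991] case [ 0.0912 -0.4102  0.1991] shift/0.2 [-0.0013 -0.0137  0.3857] turn/pi [ 0.0001 -0.0008 -0.0001] F [ 0.4 -1.1  0.3] w 0.0429 j [0.35 0.42 0.21 1.36 0.   0.13]
t 7.68 pos [0.549  0.1962 0.1963] case [ 0.0894 -0.4088  0.1963] shift/0.2 [-0.0121 -0.0059  0.3714] turn/pi [-0.0004 -0.0024 -0.0005] F [-1.4  0.1 -2.3] w 0.0425 j [ 0.34  0.42  0.21  1.36 -0.    0.13]
```

Request:
apply_moves(
  steps=[
    [[-0.007,-0.008,0.05],[0,0,0],0.5],
    [[0,0,0.1],[0,0,0],0.5],
    [[0,0,0.1],[0,0,0],0.5],
    [[0,0,0.07],[0,0,0],0.5],
    [[0,0,0.03],[0,0,0],0.5],
    [[0,0,0.02],[0,0,0],0.5],
    [[0,0,0],[0,0,0],0.5],
    [[0,0,0],[0,0,0],0.5],
  ],
)

```text
clock: 8.35
eef_pos: [0.5532, 0.1951, 0.1288]
tool_rot: [-0.107, 0.994, 0.0, 0.001]
ft_force: [0.5, -0.5, 0.1]
grip_width: 0.0428
grasp_force: 0.0
```

```bash
python3 -c "
from h import *
delta([.5511,.1954,.122])"
```

```text
t 8.35 pos [0.5532 0.1951 0.1288] case [ 0.0932 -0.4067  0.1288] shift/0.2 [0.01   0.0038 0.034 ] turn/pi [ 0.      0.0006 -0.0009] F [ 0.5 -0.5  0.1] w 0.0428 j [ 0.34  0.46  0.08  1.19 -0.    0.13]
```

Request:
apply_moves(
  steps=[
    [[0,0,0],[0,0,0],0.3],
    [[0,0,0],[0,0,0],0.2],
    [[0,0,0],[0,0,0],0.1],
    [[0,0,0],[0,0,0],0],
    [[0,0,0],[0,0,0],0],
    [[0,0,0],[0,0,0],0],
    [[0,0,0],[0,0,0],0],
    [[0,0,0],[0,0,0],0],
  ],
)

```text
clock: 9.02
eef_pos: [0.5522, 0.1954, 0.1278]
tool_rot: [-0.107, 0.994, 0.0, 0.0]
ft_force: [0.3, 1.0, -0.5]
grip_width: -0.0001
grasp_force: 0.0
```

```bash
python3 -c "
from h import *
delta([.5511,.1954,.122])"
```

```text
t 9.02 pos [0.5522 0.1954 0.1278] case [ 0.0923 -0.4073  0.1278] shift/0.2 [0.0053 0.0013 0.0289] turn/pi [ 0.      0.     -0.0006] F [ 0.3  1.  -0.5] w -0.0001 j [0.34 0.46 0.08 1.19 0.   0.13]
```

```bash
python3 -c "
from h import *
shot('d')
a=cv2.imread('pics/side_d.png')[110:230,210:330];b=cv2.imread('pics/top_d.png')[130:230,220:320]
o=np.zeros((480,800,3),np.uint8);o[:480,:480]=cv2.resize(a,(480,480));o[:300,490:790]=cv2.resize(b,(300,300),interpolation=0);cv2.imwrite('pics/crop4.png',o)"
```

```text
(no output)
```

View pics/crop4.png

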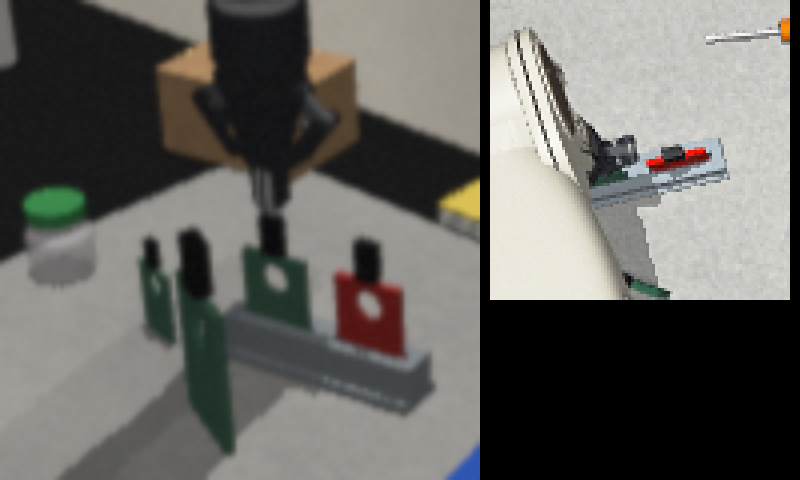

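```bash
python3 -c "
from h import *
G=np.array([.5511,.1954,0])
for n in('side','top'):
    d=np.load(f'pics/{n}_d.npy');P=pts(n,d);q=P-G;L=np.stack([q@OUT,q@CY,q[...,2]],-1)
    k=(d>0)&(abs(L[...,0])<.06)&(abs(L[...,1])<.05)&(L[...,2]>.1)&(L[...,2]<.19)
    for lo in np.arange(.10,.19,.006):
        s=L[k&(L[...,2]>=lo)&(L[...,2]<lo+.006)]
        if len(s)>1: print(n,round(lo,3),len(s),'o',np.percentile(s[:,0],[5,50,95]).round(4),'y',np.percentile(s[:,1],[5,50,95]).round(4))
"
```

```text
side 0.1 23 o [-0.0037 -0.0007  0.0052] y [-0.0276 -0.0027  0.0233]
side 0.106 11 o [-0.0065 -0.0024  0.0049] y [-0.0049  0.005   0.0087]
side 0.112 12 o [-0.0048 -0.0005  0.0048] y [-0.0086  0.0022  0.0092]
side 0.118 13 o [-0.0043 -0.0004  0.0091] y [-0.0089  0.0033  0.0084]
side 0.124 8 o [-0.0044 -0.0017  0.0037] y [-0.0084  0.0011  0.0073]
side 0.13 14 o [-0.005  -0.0014  0.0061] y [-0.0076  0.0012  0.0087]
side 0.136 6 o [-0.0052 -0.0012  0.0047] y [-0.005   0.0009  0.0084]
side 0.142 6 o [-0.0102 -0.0041  0.0053] y [-0.0062  0.005   0.0062]
side 0.148 13 o [-0.0118 -0.0083  0.002 ] y [-0.0069  0.0074  0.0153]
side 0.154 19 o [-0.0119 -0.0048  0.0061] y [-0.0093  0.007   0.0154]
side 0.16 18 o [-0.0116 -0.0059  0.0064] y [-0.0104  0.0061  0.0147]
side 0.166 15 o [-0.0126 -0.0042  0.007 ] y [-0.0108  0.0083  0.0154]
side 0.172 16 o [-0.0105 -0.0064  0.0016] y [-0.0032  0.0092  0.0142]
side 0.178 14 o [-0.013  -0.0071  0.0026] y [-0.008   0.0045  0.0154]
side 0.184 21 o [-0.0139 -0.0096 -0.0054] y [-0.0265 -0.0034  0.0185]
top 0.1 2 o [-0.0009 -0.0005  0.    ] y [0.0249 0.0263 0.0278]
```

```bash
python3 -c "
from h import *
for t,z0 in(('b',.2046),):
    d=np.load(f'pics/side_{t}.npy');C=tocase(pts('side',d))
    k=(d>0)&(C[...,0]>-.022)&(C[...,0]<.010)&(abs(C[...,1])<.045)
    for lo in np.arange(.17,.25,.006):
        s=C[k&(C[...,2]>=lo)&(C[...,2]<lo+.006)]
        if len(s)>1: print(round(lo,3),len(s),'o',np.percentile(s[:,0],[5,50,95]).round(4),'y',np.percentile(s[:,1],[5,50,95]).round(4))
d=np.load('pics/top_c.npy');C=tocase(pts('top',d))
k=(d>0)&(C[...,0]>.0)&(C[...,0]<.04)&(C[...,2]>.05)&(C[...,2]<.16)&(abs(C[...,1])>.012)&(abs(C[...,1])<.034)
s=C[k];print(s[np.argsort(s[:,2])][::4].round(3).tolist())
print(bot.get_obs()['eef_pos'])
"
```

```text
0.212 7 o [-0.0171 -0.0095 -0.0026] y [-0.0249 -0.0234  0.0179]
0.218 21 o [-0.0197 -0.0128  0.005 ] y [-0.0329 -0.0238  0.0188]
0.224 32 o [-0.0186 -0.0142 -0.0016] y [-0.0345  0.0119  0.0253]
0.23 32 o [-0.0192 -0.0136  0.0008] y [-0.0342 -0.0043  0.0255]
0.236 32 o [-0.0186 -0.0137 -0.0046] y [-0.0358 -0.0233  0.0261]
0.242 38 o [-0.0179 -0.0134 -0.0008] y [-0.0355  0.0143  0.0264]
0.248 29 o [-0.0184 -0.0141 -0.0036] y [-0.0332 -0.0234  0.0241]
[[0.027, -0.015, 0.072], [0.025, 0.018, 0.078], [0.024, 0.033, 0.082], [0.023, -0.033, 0.086], [0.023, 0.022, 0.09], [0.021, -0.029, 0.095], [0.02, -0.026, 0.097], [0.02, 0.029, 0.099], [0.019, -0.024, 0.104], [0.017, -0.031, 0.11], [0.016, 0.013, 0.116], [0.014, -0.024, 0.12], [0.014, 0.033, 0.121], [0.013, -0.019, 0.125], [0.009, -0.033, 0.134], [0.01, 0.022, 0.145], [0.01, -0.032, 0.146], [0.0, 0.013, 0.147], [0.008, 0.03, 0.147], [0.0, 0.025, 0.148], [0.007, -0.018, 0.148], [0.009, -0.027, 0.149], [0.002, 0.016, 0.149], [0.004, 0.019, 0.15], [0.003, -0.016, 0.151], [0.007, -0.021, 0.151], [0.0, -0.029, 0.152], [0.002, 0.03, 0.152], [0.004, -0.023, 0.155]]
[0.55218472 0.19536882 0.12774762]
```

The tips stand about 10–15 mm above the reported TCP, not 17 mm below it, so I closed above the block. The vertical fingers also jammed on the hasp's knuckle, leaving it at about 0.25 rad. I'll go back and press the hasp flat with a tilted tool and lower tips before taking the tag.

Request:
apply_moves(
  steps=[
    [[0,0,-0.1],[0,0,0],0],
    [[0,0,-0.15],[0,0,0],0.2],
    [[0,0,-0.15],[0,0,0],0.42],
    [[0,0,-0.15],[0,0,0],0.42],
    [[0,-0.1,-0.05],[0,0,0],0.42],
    [[0,-0.15,0],[0,0,0],0.42],
    [[0,-0.15,0],[0,0,0],0.42],
    [[0,-0.15,0],[0,0,0],0.42],
  ],
)

```text
clock: 9.78
eef_pos: [0.5759, 0.0871, 0.2483]
tool_rot: [-0.108, 0.994, -0.0, 0.001]
ft_force: [1.0, 0.4, -0.4]
grip_width: 0.0359
grasp_force: 0.0
```

Request:
apply_moves(
  steps=[
    [[0,-0.15,0],[0,0,0],0.42],
    [[0,-0.15,0],[0,0,0],0.42],
    [[0,-0.15,0],[0,0,0],0.42],
    [[0,-0.15,0],[0,0,0],0.42],
    [[0,-0.15,0],[0,0,0],0.42],
    [[0,-0.15,0],[0,0,0],0.42],
    [[0,-0.15,0],[0,0,0],0.42],
    [[0,-0.15,0],[0,0,0],0.42],
  ],
)

```text
clock: 10.45
eef_pos: [0.6267, -0.1482, 0.2477]
tool_rot: [-0.107, 0.994, 0.0, -0.0]
ft_force: [0.6, 0.4, 0.2]
grip_width: 0.0359
grasp_force: 0.0
```

Request:
apply_moves(
  steps=[
    [[0,-0.15,0],[0,0,0],0.42],
    [[0,-0.145,0],[0,0,0],0.42],
    [[0,0,0],[0,0.037,0],0.42],
    [[0,0,0],[0,0.037,0],0.42],
    [[0,0,0],[0,0.037,0],0.42],
    [[0,0,0],[0,0,0],0.42],
    [[0,0,0],[0,0,0],0.42],
    [[0,0,0],[0,0,0],0.42],
  ],
)

```text
clock: 11.12
eef_pos: [0.6384, -0.2041, 0.2462]
tool_rot: [-0.106, 0.986, -0.014, -0.131]
ft_force: [-0.8, -0.4, 0.3]
grip_width: 0.0356
grasp_force: 0.0
```

```bash
cat >> h.py <<'E'
TILT=TGT*R.from_rotvec([0,.111*np.pi,0])
E
python3 -c "
from h import *
delta(case(.08,0.001,.08),TILT)"
```

```text
t 11.12 pos [ 0.6384 -0.2041  0.2462] case [0.0907 0.0015 0.2462] shift/0.2 [-0.1655  0.0019  0.8162] turn/pi [ 0.0004  0.0268 -0.0009] F [-0.8 -0.4  0.3] w 0.0356 j [-0.25  0.92  1.18  2.07 -0.12 -0.45]
```

```bash
python3 -c "
from h import *
shot('e')
o=bot.get_obs();r=R.from_quat(o['tool_rot']);print(o['eef_pos'],r.as_matrix()[:,2],o['joint_pos'].round(3))
for n in('side','top'):
    d=np.load(f'pics/{n}_e.npy');P=pts(n,d);T=r.inv().apply((P-o['eef_pos']).reshape(-1,3)).reshape(P.shape)
    k=(d>0)&(abs(T[...,0])<.02)&(abs(T[...,1])<.045)
    for lo in np.arange(-.05,.03,.006):
        s=T[k&(T[...,2]>=lo)&(T[...,2]<lo+.006)]
        if len(s)>1: print(n,round(lo,3),len(s),'x',np.percentile(s[:,0],[5,50,95]).round(4),'y',np.percentile(s[:,1],[5,50,95]).round(4))
a=cv2.imread('pics/side_e.png')[100:250,310:460];b=cv2.imread('pics/top_e.png')[140:240,340:440]
"
```

```text
[ 0.63762197 -0.20433196  0.25000323] [-0.25175971 -0.05613505 -0.96616039] [-0.254  0.91   1.178  2.072 -0.118 -0.453]
side -0.05 33 x [-0.0064  0.0062  0.0111] y [-0.0321  0.0164  0.0281]
side -0.044 36 x [-0.0084  0.0057  0.0113] y [-0.0323 -0.0197  0.0285]
side -0.038 29 x [-0.0032  0.0069  0.0107] y [-0.0317 -0.0185  0.0274]
side -0.032 35 x [-0.0097  0.007   0.0113] y [-0.0322  0.0169  0.0284]
side -0.026 29 x [-0.0054  0.0066  0.0109] y [-0.0318  0.017   0.0278]
side -0.02 21 x [-0.0082  0.0066  0.011 ] y [-0.0252  0.0169  0.0215]
side -0.014 3 x [-0.0022  0.0054  0.0071] y [-0.024  -0.0221 -0.0192]
```

Request:
apply_moves(
  steps=[
    [[-0.028,0,0.12],[0,0,0],0.42],
    [[-0.028,0,0.12],[0,0,0],0.42],
    [[-0.028,0,0.12],[0,0,0],0.42],
    [[-0.028,0,0.12],[0,0,0],0.42],
    [[-0.028,0,0.12],[0,0,0],0.42],
    [[-0.028,0,0.12],[0,0,0],0.42],
    [[-0.028,0,0.12],[0,0,0],0.42],
    [[0,0,0],[0,0,0],0.42],
  ],
)

```text
clock: 11.88
eef_pos: [0.6285, -0.2049, 0.0731]
tool_rot: [-0.105, 0.985, -0.013, -0.133]
ft_force: [-0.3, 0.3, -1.2]
grip_width: 0.0357
grasp_force: 0.0
```

```bash
python3 -c "
from h import *
delta(case(.025,0.001,.073),TILT)"
```

```text
t 11.88 pos [ 0.6285 -0.2049  0.0731] case [0.0809 0.0001 0.0731] shift/0.2 [ 0.2693 -0.0056  0.0747] turn/pi [ 0.0011  0.0255 -0.001 ] F [-0.3  0.3 -1.2] w 0.0357 j [-0.26  0.87  0.64  1.58 -0.12 -0.46]
```

Request:
apply_moves(
  steps=[
    [[0.05,0,0.013],[0,0,0],0.42],
    [[0.06,0,0.016],[0,0,0],0.42],
    [[0.06,0,0.016],[0,0,0],0.42],
    [[0.05,0,0.013],[0,0,0],0.42],
    [[0.03,0,0.008],[0,0,0],0.42],
    [[0.02,0,0.005],[0,0,0],0.42],
    [[0.01,0,0.003],[0,0,0],0.42],
    [[0,0,0],[0,0,0],0.42],
  ],
)

```text
clock: 12.55
eef_pos: [0.5761, -0.218, 0.0766]
tool_rot: [-0.105, 0.986, -0.015, -0.13]
ft_force: [-0.2, 0.3, 0.1]
grip_width: 0.0354
grasp_force: 0.0
```

```bash
python3 -c "
from h import *
delta(case(.016,0.001,.073),TILT)"
```

```text
t 12.55 pos [ 0.5761 -0.218   0.0766] case [0.0269 0.0016 0.0766] shift/0.2 [0.0478 0.0027 0.0315] turn/pi [-0.0001  0.0275 -0.0012] F [-0.2  0.3  0.1] w 0.0354 j [-0.3   0.75  0.42  1.47 -0.13 -0.49]
```

Request:
apply_moves(
  steps=[
    [[0.01,0,0.005],[0,0,0],0.42],
    [[0.01,0,0.005],[0,0,0],0.42],
    [[0.01,0,0.005],[0,0,0],0.42],
    [[0.01,0,0.005],[0,0,0],0.42],
    [[0.01,0,0.003],[0,0,0],0.42],
    [[0.005,0,0.001],[0,0,0],0.42],
    [[0,0,0],[0,0,0],0.42],
    [[0,0,0],[0,0,0],0.42],
  ],
)

```text
clock: 13.22
eef_pos: [0.5641, -0.2201, 0.0728]
tool_rot: [-0.106, 0.986, -0.014, -0.131]
ft_force: [0.4, 0.1, -2.5]
grip_width: 0.0357
grasp_force: 0.6
```

```bash
python3 -c "
from h import *
delta(case(.016,0.001,.073),TILT)"
```

```text
t 13.22 pos [ 0.5641 -0.2201  0.0728] case [0.0147 0.0011 0.0728] shift/0.2 [-0.0061  0.0005 -0.0026] turn/pi [ 0.0004  0.0267 -0.0009] F [ 0.4  0.1 -2.5] w 0.0357 j [-0.3   0.73  0.38  1.44 -0.13 -0.5 ]
```

Request:
apply_moves(
  steps=[
    [[0.005,0,0.001],[0,0,0],0.42],
    [[0.005,0,0.001],[0,0,0],0.42],
    [[0.005,0,0.001],[0,0,0],0.42],
    [[0.005,0,0.001],[0,0,0],0.42],
    [[0,0,0],[0,0,0],0.42],
    [[0,0,0],[0,0,0],0.42],
    [[0,0,0],[0,0,0],0.42],
    [[0,0,0],[0,0,0],0.42],
  ],
)

```text
clock: 13.88
eef_pos: [0.5638, -0.2202, 0.073]
tool_rot: [-0.106, 0.986, -0.014, -0.128]
ft_force: [9.6, 2.1, -5.1]
grip_width: 0.0358
grasp_force: 4.8
```

```bash
python3 -c "
from h import *
delta(case(.016,0.001,.073),TILT)"
```

```text
t 13.88 pos [ 0.5638 -0.2202  0.073 ] case [0.0144 0.0011 0.073 ] shift/0.2 [-0.0078  0.0006 -0.0021] turn/pi [ 0.0001  0.0291 -0.0007] F [ 9.6  2.1 -5.1] w 0.0358 j [-0.31  0.73  0.36  1.43 -0.13 -0.51]
```

Request:
apply_moves(
  steps=[
    [[-0.06,0,-0.016],[0,0,0],0.42],
    [[-0.1,0,-0.026],[0,0,0],0.42],
    [[-0.1,0,-0.026],[0,0,0],0.42],
    [[-0.1,0,-0.026],[0,0,0],0.42],
    [[0.03,0,-0.1],[0,-0.037,0],0.42],
    [[0,0,-0.15],[0,-0.037,0],0.5],
    [[0,0,-0.15],[0,-0.009,0],0.5],
    [[0,0.05,-0.15],[0,0,0],0.5],
  ],
)

```text
clock: 14.55
eef_pos: [0.632, -0.1964, 0.1795]
tool_rot: [-0.105, 0.995, 0.001, -0.006]
ft_force: [1.0, -0.1, 1.5]
grip_width: 0.0426
grasp_force: 0.0
```

Request:
apply_moves(
  steps=[
    [[0,0.15,-0.1],[0,0,0],0.5],
    [[0,0.15,0],[0,0,0],0.5],
    [[0,0.15,0],[0,0,0],0.5],
    [[0,0.15,0],[0,0,0],0.5],
    [[0,0.15,0],[0,0,0],0.5],
    [[0,0.15,0],[0,0,0],0.5],
    [[0,0.15,0],[0,0,0],0.5],
    [[0,0.15,0],[0,0,0],0.5],
  ],
)

```text
clock: 15.22
eef_pos: [0.5836, 0.041, 0.2033]
tool_rot: [-0.106, 0.994, -0.001, -0.003]
ft_force: [0.1, 0.3, 0.2]
grip_width: 0.0427
grasp_force: 0.0
```

```bash
python3 -c "
from h import *
shot('f')
d=np.load('pics/top_f.npy');C=tocase(pts('top',d))
k=(d>0)&(C[...,0]>.0)&(C[...,0]<.04)&(C[...,2]>.04)&(C[...,2]<.16)&(abs(C[...,1])>.012)&(abs(C[...,1])<.034)
s=C[k];print(s[np.argsort(s[:,2])].round(3).tolist())
d=np.load('pics/top_f.npy');p=cv2.imread('pics/top_f.png')[150:200,360:420];cv2.imwrite('pics/crop5.png',cv2.resize(p,(600,500),interpolation=2))
delta([.5511,.1954,.16])"
```

```text
[[0.008, -0.034, 0.086], [0.006, -0.033, 0.105], [0.004, -0.034, 0.126], [0.006, -0.034, 0.131], [0.003, -0.024, 0.142], [0.01, -0.014, 0.143], [0.001, -0.016, 0.143], [0.004, -0.018, 0.144], [0.002, 0.02, 0.144], [0.002, 0.032, 0.145], [0.011, 0.034, 0.145], [0.006, 0.015, 0.145], [0.008, -0.023, 0.145], [0.007, -0.032, 0.145], [0.001, -0.019, 0.146], [0.006, 0.027, 0.146], [0.008, 0.033, 0.146], [0.0, 0.025, 0.146], [0.007, 0.024, 0.146], [0.003, -0.013, 0.146], [0.01, 0.022, 0.146], [0.009, 0.012, 0.146], [0.007, -0.03, 0.146], [0.01, -0.032, 0.147], [0.008, 0.03, 0.147], [0.001, -0.031, 0.147], [0.005, -0.021, 0.147], [0.002, -0.034, 0.147], [0.002, -0.022, 0.147], [0.004, -0.016, 0.147], [0.005, -0.033, 0.147], [0.001, 0.022, 0.147], [0.008, 0.018, 0.148], [0.0, -0.029, 0.148], [0.009, 0.024, 0.148], [0.003, 0.014, 0.148], [0.01, -0.02, 0.148], [0.007, 0.02, 0.148], [0.009, 0.027, 0.148], [0.004, 0.02, 0.149], [0.009, -0.029, 0.149], [0.005, 0.031, 0.149], [0.007, -0.021, 0.15], [0.01, -0.018, 0.15], [0.004, 0.022, 0.15], [0.008, -0.012, 0.15], [0.006, -0.013, 0.15], [0.005, 0.017, 0.15], [0.007, -0.019, 0.151], [0.006, -0.016, 0.151], [0.004, -0.031, 0.151], [0.006, -0.028, 0.151], [0.004, 0.034, 0.151], [0.002, 0.016, 0.152], [0.002, 0.027, 0.152], [0.008, 0.014, 0.153], [0.005, -0.025, 0.153], [0.003, -0.029, 0.153], [0.009, -0.027, 0.153], [0.005, 0.028, 0.154], [0.003, 0.024, 0.155]]
t 15.32 pos [0.5831 0.0438 0.2034] case [ 0.09   -0.2526  0.2034] shift/0.2 [-0.0094  0.7743  0.2179] turn/pi [ 0.0003 -0.0018  0.0007] F [-0.7 -0.6 -0.5] w 0.0429 j [ 0.07  0.42  0.22  1.38  0.   -0.14]
```

View pics/crop5.png

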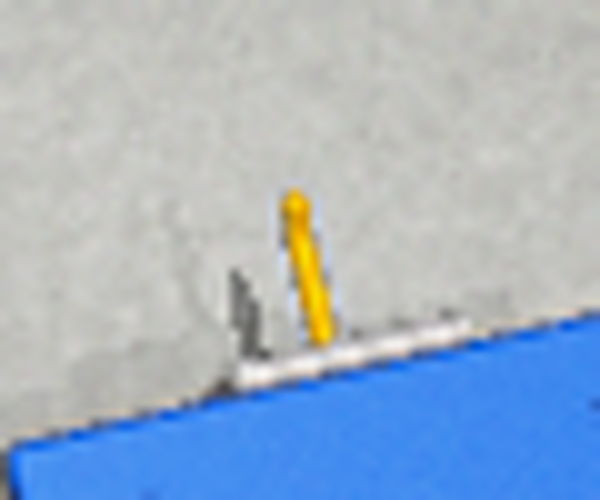

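The hasp is now flat: only its knuckle (240–470, 325–385) and the hook show. On to the green tag, this time with the corrected tip height.

Request:
apply_moves(
  steps=[
    [[0,0.15,0],[0,0,0],0.5],
    [[0,0.15,0],[0,0,0],0.5],
    [[0,0.15,0],[0,0,0],0.5],
    [[0,0.15,0],[0,0,0],0.5],
    [[-0.008,0.1,0],[0,0,0],0.5],
    [[0,0.074,0.1],[0,0,0],0.5],
    [[0,0,0.1],[0,0,0],0.5],
    [[0,0,0],[0,0,0],0.5],
  ],
)

```text
clock: 15.98
eef_pos: [0.5506, 0.1909, 0.1591]
tool_rot: [-0.107, 0.994, -0.002, -0.006]
ft_force: [-0.4, -0.4, -0.3]
grip_width: 0.0425
grasp_force: 0.0
```

```bash
python3 -c "
from h import *
delta([.5511,.1954,.093])"
```

```text
t 15.98 pos [0.5506 0.1909 0.1591] case [ 0.0898 -0.4032  0.1591] shift/0.2 [-0.0113  0.0222  0.3306] turn/pi [-0.0006 -0.0039 -0.0006] F [-0.4 -0.4 -0.3] w 0.0425 j [ 0.33  0.44  0.14  1.28 -0.    0.12]
```

Request:
apply_moves(
  steps=[
    [[-0.008,0.02,0.03],[0,0,0],0.5],
    [[0,0,0.07],[0,0,0],0.5],
    [[0,0,0.08],[0,0,0],0.5],
    [[0,0,0.08],[0,0,0],0.5],
    [[0,0,0.05],[0,0,0],0.5],
    [[0,0,0.02],[0,0,0],0.5],
    [[0,0,0],[0,0,0],0.5],
    [[0,0,0],[0,0,0],0.5],
  ],
)

```text
clock: 16.65
eef_pos: [0.5546, 0.1957, 0.098]
tool_rot: [-0.106, 0.994, -0.0, -0.002]
ft_force: [-0.2, 0.5, -0.2]
grip_width: 0.0428
grasp_force: 0.0
```

```bash
python3 -c "
from h import *
delta([.5511,.1954,.093])"
```

```text
t 16.65 pos [0.5546 0.1957 0.098 ] case [ 0.0947 -0.4071  0.098 ] shift/0.2 [0.0174 0.0021 0.0252] turn/pi [ 0.     -0.001  -0.0012] F [-0.2  0.5 -0.2] w 0.0428 j [0.34 0.49 0.05 1.13 0.   0.13]
```

Request:
apply_moves(
  steps=[
    [[0,0,0],[0,0,0],0.3],
    [[0,0,0],[0,0,0],0.2],
    [[0,0,0],[0,0,0],0.1],
    [[0,0,0],[0,0,0],0],
    [[0,0,0],[0,0,0],0],
    [[0,0,0],[0,0,0],0],
    [[0,0,0],[0,0,0],0],
    [[0,0,0],[0,0,0],0],
  ],
)

```text
clock: 17.32
eef_pos: [0.5547, 0.1962, 0.0983]
tool_rot: [-0.106, 0.994, 0.0, -0.001]
ft_force: [0.9, -0.5, 5.1]
grip_width: 0.0184
grasp_force: 60.1
```

```bash
python3 -c "
from h import *
delta([.5511,.1954,.093])"
```

```text
t 17.32 pos [0.5547 0.1962 0.0983] case [ 0.0949 -0.4075  0.0983] shift/0.2 [ 0.0184 -0.0001  0.0263] turn/pi [ 0.0001 -0.0006 -0.001 ] F [ 0.9 -0.5  5.1] w 0.0184 j [0.34 0.49 0.05 1.13 0.   0.13]
```

Gripped at 18 mm with 60 N. Lifting clear of the rack and carrying it across.

Request:
apply_moves(
  steps=[
    [[0,0,-0.05],[0,0,0],0],
    [[0,0,-0.08],[0,0,0],0],
    [[0,0,-0.12],[0,0,0],0],
    [[0,0,-0.15],[0,0,0],0],
    [[0,0,-0.15],[0,0,0],0],
    [[0,0,-0.15],[0,0,0],0],
    [[0,0,-0.15],[0,0,0],0],
    [[0,0,0],[0,0,0],0],
  ],
)

```text
clock: 17.98
eef_pos: [0.5568, 0.1968, 0.2743]
tool_rot: [-0.106, 0.994, 0.001, 0.003]
ft_force: [0.1, 0.3, -0.3]
grip_width: 0.0186
grasp_force: 59.4
```

Request:
apply_moves(
  steps=[
    [[0,-0.08,0],[0,0,0],0],
    [[0,-0.15,0],[0,0,0],0],
    [[0,-0.15,0],[0,0,0],0],
    [[0,-0.15,0],[0,0,0],0],
    [[0,-0.15,0],[0,0,0],0],
    [[0,-0.15,0],[0,0,0],0],
    [[0,-0.15,0],[0,0,0],0],
    [[0,-0.15,0],[0,0,0],0],
  ],
)

```text
clock: 18.65
eef_pos: [0.6019, -0.0262, 0.2665]
tool_rot: [-0.106, 0.994, 0.0, -0.003]
ft_force: [0.1, 0.2, -0.9]
grip_width: 0.0186
grasp_force: 59.3
```

Request:
apply_moves(
  steps=[
    [[0,-0.15,0],[0,0,0],0],
    [[0,-0.15,0],[0,0,0],0],
    [[0,-0.15,0],[0,0,0],0],
    [[0,-0.15,0],[0,0,0],0],
    [[0,-0.15,0],[0,0,0],0],
    [[0,-0.1,0],[0,0,0],0],
    [[0,-0.05,0],[0,0,0],0],
    [[0,0,0],[0,0,0],0],
  ],
)

```text
clock: 19.32
eef_pos: [0.6401, -0.203, 0.2657]
tool_rot: [-0.105, 0.994, 0.0, -0.003]
ft_force: [-0.2, -0.2, -1.2]
grip_width: 0.0191
grasp_force: 59.3
```

```bash
cat > m3.py <<'E'
from h import *
import sys
t=sys.argv[1];shot(t)
o=bot.get_obs();r=R.from_quat(o['tool_rot']);c0=o['eef_pos']
for n in('side','top'):
    d=np.load(f'pics/{n}_{t}.npy');p=cv2.imread(f'pics/{n}_{t}.png').astype(int);P=pts(n,d);C=tocase(P)
    k=(d>0)&(p[...,1]>p[...,2]+15)&(p[...,1]>p[...,0]+5)&(abs(C[...,0]-tocase(c0)[0])<.05)&(abs(C[...,1]-tocase(c0)[1])<.06)&(C[...,2]>.02)
    s=C[k]
    if len(s)>5: print(n,len(s),'green 2/50/98',np.percentile(s,[2,50,98],axis=0).round(4).tolist())
    if len(s)>50:
        A=s-s.mean(0);v=np.linalg.svd(A,full_matrices=False)[2][2];print('normal (case)',v.round(3),'centroid',s.mean(0).round(4))
        m=k.astype(np.uint8);cs,h=cv2.findContours(m,cv2.RETR_CCOMP,2)
        for q,hh in zip(cs,h[0]):
            if hh[3]>=0 and cv2.contourArea(q)>4:
                M=cv2.moments(q);u,w=M['m10']/M['m00'],M['m01']/M['m00']
                f,cx,cy,MM,tt=cal(n);dr=MM.T@np.array([(u-cx)/f,(w-cy)/f,1]);oo=-MM.T@tt
                cen=s.mean(0);oc=tocase(oo);dc=np.array([dr@OUT,dr@CY,dr[2]]);x=oc+dc*(v@(cen-oc))/(v@dc);print('hole px',u,w,'area',cv2.contourArea(q),'case',x.round(4))
delta(case(.0949,.001,.1333))
E
python3 m3.py g
```

```text
side 509 green 2/50/98 [[0.0846, -0.0253, 0.1814], [0.0885, 0.0029, 0.2195], [0.0924, 0.0287, 0.2661]]
normal (case) [ 1.     0.012 -0.006] centroid [0.0885 0.002  0.2207]
hole px 401.7490421455938 161.5 area 87.0 case [0.0887 0.0014 0.2484]
top 26 green 2/50/98 [[0.0871, -0.0319, 0.1956], [0.0879, -0.0284, 0.2255], [0.0925, -0.0192, 0.2616]]
t 19.42 pos [ 0.6402 -0.2001  0.2665] case [ 0.0934 -0.0021  0.2665] shift/0.2 [-0.0112 -0.0168  0.6661] turn/pi [ 0.0005 -0.0017 -0.001 ] F [-0.1  0.8 -1.3] w 0.0186 j [-0.3   0.61  0.7   1.66 -0.   -0.52]
```

The tag is upright and square to the hook. Its hole is at case (0.0885, 0.0014, 0.248), so I'll lower it to hook height.

Request:
apply_moves(
  steps=[
    [[0,0,0.05],[0,0,0],0],
    [[0,0,0.1],[0,0,0],0],
    [[0,0,0.12],[0,0,0],0],
    [[0,0,0.12],[0,0,0],0],
    [[0,0,0.12],[0,0,0],0],
    [[0,0,0.1],[0,0,0],0],
    [[0,0,0.06],[0,0,0],0],
    [[0,0,0],[0,0,0],0],
  ],
)

```text
clock: 20.08
eef_pos: [0.6376, -0.1978, 0.1296]
tool_rot: [-0.108, 0.994, 0.002, -0.005]
ft_force: [-0.1, 0.2, -1.5]
grip_width: 0.0187
grasp_force: 59.3
```

```bash
python3 m3.py h
```

```text
side 142 green 2/50/98 [[0.0832, -0.0318, 0.0964], [0.0874, 0.0062, 0.1182], [0.0914, 0.0223, 0.1343]]
normal (case) [1.    0.009 0.014] centroid [ 0.0875 -0.0028  0.1172]
top 19 green 2/50/98 [[0.0821, -0.0393, 0.0514], [0.0869, -0.0323, 0.0871], [0.0918, -0.0225, 0.1662]]
t 20.18 pos [ 0.6399 -0.1991  0.1335] case [ 0.0932 -0.0032  0.1335] shift/0.2 [-0.0083 -0.0209  0.0009] turn/pi [ 0.0002 -0.0015 -0.0003] F [-0.  -0.1  0.2] w 0.0184 j [-0.3   0.63  0.38  1.33 -0.   -0.52]
```

Request:
apply_moves(
  steps=[
    [[0.02,-0.003,0.004],[0,0,0],0],
    [[0.045,0,0],[0,0,0],0],
    [[0.045,0,0],[0,0,0],0],
    [[0.045,0,0],[0,0,0],0],
    [[0.045,0,0],[0,0,0],0],
    [[0.045,0,0],[0,0,0],0],
    [[0.045,0,0],[0,0,0],0],
    [[0,0,0],[0,0,0],0],
  ],
)

```text
clock: 20.85
eef_pos: [0.5828, -0.2143, 0.1348]
tool_rot: [-0.106, 0.994, -0.001, -0.001]
ft_force: [-0.7, -0.1, -1.2]
grip_width: 0.0187
grasp_force: 59.3
```

```bash
python3 m3.py i; python3 -c "
import cv2,numpy as np
a=cv2.imread('pics/side_i.png')[110:260,310:460];b=cv2.imread('pics/top_i.png')[140:220,350:430]
o=np.zeros((480,800,3),np.uint8);o[:480,:480]=cv2.resize(a,(480,480));o[:300,490:790]=cv2.resize(b,(300,300),interpolation=0);cv2.imwrite('pics/crop6.png',o)"
```

```text
top 14 green 2/50/98 [[0.0241, -0.0308, 0.0599], [0.03, -0.0247, 0.0822], [0.0342, -0.0074, 0.1585]]
t 20.95 pos [ 0.5842 -0.214   0.1344] case [ 0.0357 -0.0006  0.1344] shift/0.2 [-0.2962 -0.0068  0.0049] turn/pi [-0.0005 -0.0004 -0.0011] F [ 0.6  0.  -0.2] w 0.0184 j [-0.35  0.53  0.21  1.25 -0.   -0.56]
```

View pics/crop6.png

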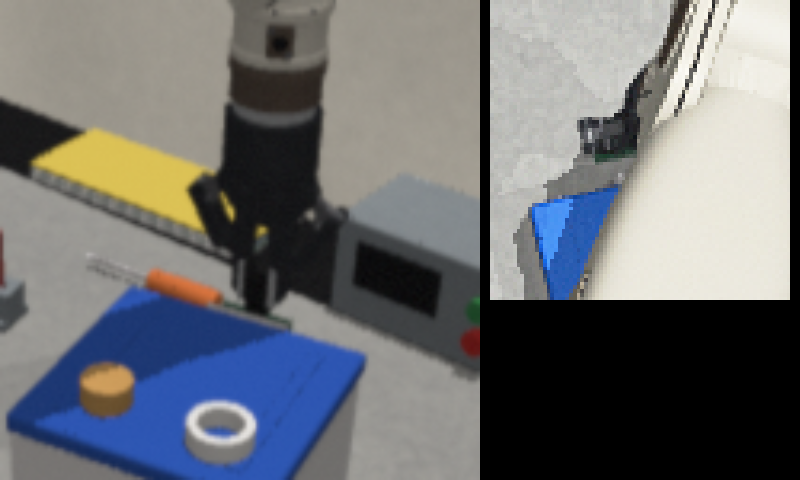

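No contact force, so the tag is at the seat with its hole around the hook. I'll lower it gently until it bears.

Request:
apply_moves(
  steps=[
    [[0,0,0.01],[0,0,0],0],
    [[0,0,0.015],[0,0,0],0],
    [[0,0,0.01],[0,0,0],0],
    [[0,0,0.005],[0,0,0],0],
    [[0,0,0.005],[0,0,0],0],
    [[0,0,0.005],[0,0,0],0],
    [[0,0,0],[0,0,0],0],
    [[0,0,0],[0,0,0],0],
  ],
)

```text
clock: 21.62
eef_pos: [0.5835, -0.2138, 0.1225]
tool_rot: [-0.106, 0.994, -0.0, -0.002]
ft_force: [-0.9, 0.2, -1.0]
grip_width: 0.0186
grasp_force: 59.3
```

```bash
python3 -c "
from h import *
delta(case(.0352,0,.1225))"
```

```text
t 21.62 pos [ 0.5835 -0.2138  0.1225] case [ 0.035  -0.001   0.1225] shift/0.2 [-0.0011 -0.0048  0.0001] turn/pi [ 0.     -0.0013 -0.001 ] F [-0.9  0.2 -1. ] w 0.0186 j [-0.35  0.54  0.19  1.23 -0.   -0.56]
```

Fz is still about −1 (the tag's own weight), so it isn't bearing yet. A few more small steps down.

Request:
apply_moves(
  steps=[
    [[0,0,0.005],[0,0,0],0],
    [[0,0,0],[0,0,0],0],
    [[0,0,0.005],[0,0,0],0],
    [[0,0,0],[0,0,0],0],
    [[0,0,0.005],[0,0,0],0],
    [[0,0,0],[0,0,0],0],
    [[0,0,0],[0,0,0],0],
    [[0,0,0],[0,0,0],0],
  ],
)

```text
clock: 22.28
eef_pos: [0.5838, -0.2139, 0.1217]
tool_rot: [-0.106, 0.994, -0.001, -0.001]
ft_force: [-3.0, 1.8, 8.4]
grip_width: 0.0187
grasp_force: 60.6
```

Request:
apply_moves(
  steps=[
    [[0,0,-0.005],[0,0,0],0],
    [[0,0,-0.003],[0,0,0],0],
    [[0,0,0],[0,0,0],0],
    [[0,0,0],[0,0,0],0.3],
    [[0,0,0],[0,0,0],0.4],
    [[0,0,0],[0,0,0],0.5],
    [[0,0,0],[0,0,0],0.5],
    [[0,0,0],[0,0,0],0.5],
  ],
)

```text
clock: 22.95
eef_pos: [0.5833, -0.2137, 0.1208]
tool_rot: [-0.106, 0.994, -0.0, -0.002]
ft_force: [0.7, 0.4, 0.3]
grip_width: 0.0429
grasp_force: 0.0
```

Request:
apply_moves(
  steps=[
    [[0,0,-0.03],[0,0,0],0.5],
    [[0,0,-0.05],[0,0,0],0.5],
    [[0,0,-0.1],[0,0,0],0.5],
    [[0,0,-0.15],[0,0,0],0.5],
    [[0,0,-0.15],[0,0,0],0.5],
    [[0,0.15,-0.15],[0,0,0],0.5],
    [[0,0.2,0],[0,0,0],0.5],
    [[0,0.2,0],[0,0,0],0.5],
  ],
)

```text
clock: 23.62
eef_pos: [0.5623, -0.1068, 0.2506]
tool_rot: [-0.105, 0.994, -0.001, 0.002]
ft_force: [0.4, -0.4, -0.5]
grip_width: 0.0425
grasp_force: 0.0
```

Request:
apply_moves(
  steps=[
    [[0,0.15,0],[0,0,0],0.5],
    [[0,0.15,0],[0,0,0],0.5],
    [[0,0.15,0],[0,0,0],0.5],
    [[0,0.1,0],[0,0,0],0.5],
    [[0,0,0],[0,0,0],0.5],
    [[0,0,0],[0,0,0],0.5],
    [[0,0,0],[0,0,0],0.5],
    [[0,0,0],[0,0,0],0.5],
  ],
)

```text
clock: 24.28
eef_pos: [0.5379, -0.0002, 0.2471]
tool_rot: [-0.106, 0.994, -0.0, -0.002]
ft_force: [0.8, 0.2, -0.4]
grip_width: 0.0424
grasp_force: 0.0
```

```bash
python3 -c "
from h import *
shot('j')
for n in('side','top'):
    d=np.load(f'pics/{n}_j.npy');C=tocase(pts(n,d))
    k=(d>0)&(C[...,0]>.014)&(C[...,0]<.08)&(abs(C[...,1])<.05)&(C[...,2]>.02)&(C[...,2]<.2)
    s=C[k];print(n,len(s),np.percentile(s,[2,50,98],axis=0).round(4).tolist())
    s=s[s[:,2]>.128];print('block',len(s),np.percentile(s,[5,50,95],axis=0).round(4).tolist() if len(s) else '')
a=cv2.imread('pics/side_j.png')[150:310,290:450];b=cv2.imread('pics/top_j.png')[150:200,350:430]
o=np.zeros((480,800,3),np.uint8);o[:480,:480]=cv2.resize(a,(480,480));o[:200,480:800]=cv2.resize(b,(320,200),interpolation=0);cv2.imwrite('pics/crop7.png',o)
delta(case(0,0,.3))"
```

```text
side 76 [[0.0253, -0.0109, 0.1284], [0.0287, -0.0006, 0.1517], [0.0457, 0.0083, 0.1619]]
block 74 [[0.0258, -0.0104, 0.1389], [0.0287, -0.0007, 0.1518], [0.0352, 0.008, 0.1613]]
top 136 [[0.018, -0.0298, 0.0368], [0.0304, -0.0021, 0.1187], [0.0539, 0.0281, 0.1615]]
block 40 [[0.0268, -0.0119, 0.1345], [0.0316, -0.0039, 0.1558], [0.0379, 0.0064, 0.1617]]
t 24.38 pos [ 5.377e-01 -3.000e-04  2.468e-01] case [ 0.0361 -0.2192  0.2468] shift/0.2 [ 0.1764 -1.0972 -0.2653] turn/pi [-0.     -0.0013 -0.0016] F [-0.   0.4 -0.3] w 0.0428 j [ 0.    0.31  0.17  1.44 -0.   -0.21]
```

View pics/crop7.png

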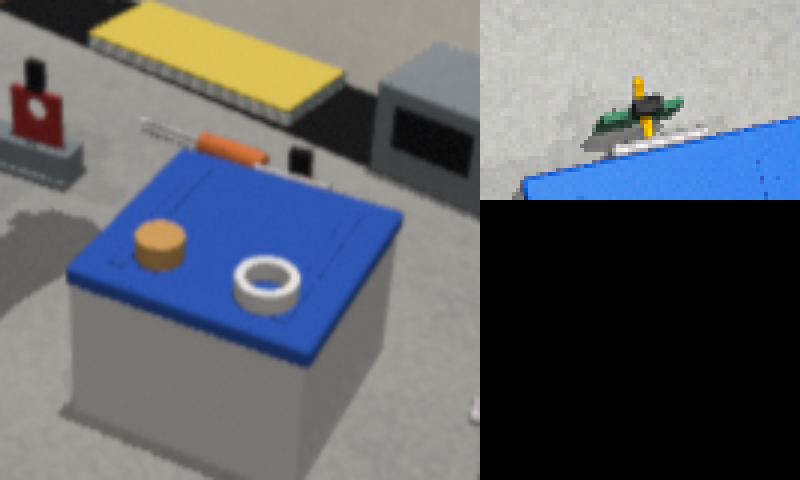

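The tag hangs upright on the hook (top crop (645,110)), in front of the flat hasp. Its block sits about 32 mm out and its top at z≈0.16, as expected. The lid is shut, the gripper is clear, and the red tag is still in the rack.

```bash
python3 -c "
from h import *
print(bot.job_done())"
```

```text
the job is handed in; nothing more can be done
None
```

I pressed the hasp flat and hung the green tag upright on the hook in front of it, with the lid shut and the red tag still in the rack; the job was handed in at about 24 s, and no verdict came back.

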